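# Proof-pull a garage hook with a max-hold spring gauge

## Robot

A 7-joint arm with a two-finger parallel gripper is mounted at the origin on the work surface. World frame = base frame: x ahead of the robot, y to its left, z up, the work surface at z = 0. Lengths are in m, angles in rad, forces in N, time in s.
With the tool pointing down it reaches from about 0.4 to 0.85 m from the base axis. Payload 10.4 kg.
Tool frame: the origin (TCP) lies between the finger pads; the fingertips stand manip.tip_extent ahead of it and the grasp point (between the pads) lies 6 mm ahead of it (manip.tip_extent is the distance from the TCP to the fingertips, in m); z points along the fingers, y is the line along which they close (so a half turn about z gives the same grasp; the last joint's range is limited). The gripper opens to 85 mm and grips with 20 to 120 N. Pads are 22 mm wide; open, the fingers measure 114 mm over their backs; the gripper's body (76 mm by 85 mm) begins 54 mm behind the grasp point. The pads swing forward as they close: fully open they stand 13 mm farther back than shut.
Start: joints at [-0.023, 0.332, -0.065, 1.46, 0.022, 1.35, -0.088], TCP at [0.625, 0, 0.256] pointing down, gripper open.
Joint ranges: [-2.6, 2.6], [-0.5, 2.12], [-1.47, 1.34], [0.16, 2.42], [-1.27, 4.41], [0.06, 2.06], [-2.6, 2.6]. Speed limits (rad/s): [2.22, 2.22, 2.79, 2.79, 3.14, 3.14, 3.14].

## Interface

Orientations are given as a unit quaternion [x, y, z, w].
In Python, from workcell import get_obs, optics, workorder, manip gives the robot as it stands.
- The arm moves only by the tool jog_arm, never from a script. Its argument "increments" is a list of rows, each a list of 7 numbers: the shift along the tool's x, y, z in m, then the turn, a rotation vector about the tool's x, y, z in rad, then the opening, from -1 (shut) to 1 (fully open). A call has 1 to 5 rows; each row is the pose to reach, as a shift and turn from the pose commanded when the call began, along the tool's axes at that moment; what a row does not reach only later rows make up. A row lasts 1/12 s, in which the tool goes at most 41.7 mm and 7.16 degrees, less where a joint would pass 70% of its speed; a pose out of reach is approached as far as the arm can. A call with a gripper value outside its range is refused whole. The fingers move at their own pace and stop on an object; "grip_force" is the grip in N (left out, the last holds). Time passes only in rows, so rows that repeat a pose let the fingers close. It gives the time, the measured TCP pose, the force, the opening and the grip force at its end, in the units of the state.
- get_obs(): the state, without advancing time (a new reading comes with each control period).
- optics.camera(name): name is "scene" or "side" or "wrist"; returns a dict with "color" (480x640x3 uint8, red, green, blue), "depth" (480x640 float32, m along the optical axis (not along the pixel's ray), 0 where there is no reading), "K" (3x3 intrinsics, pixels), "k1" (the pictures are not rectified: a ray, as slopes to the right and down, at radius r is drawn at 1 + k1 r^2 times it, then the intrinsics apply), "R" (3x3) and "t" (3): a world point X has camera coordinates R X + t. Camera axes: x right, y down, z forward; pixel columns grow to the right and rows downward; lengths in m; the calibration is good to about 2 mm. A picture is of the moment at which its call begins.
- workorder.hand_in(): hands the job in; it is judged then, once.
The state is a dict: "clock": time; "joint_pos": joint angles; "joint_velocities": joint speeds; "tau": joint torques, N m; "position": TCP position; "ee_rot": TCP orientation; "ft_force": force on the tool from outside, world axes, zero at the start; "torque": the same for the moment, N m; "grip_width": opening from 0.0 (shut) to 1.0 (fully open); "grasp_force": force on a finger pad.
Only numpy, scipy, OpenCV 4.12 (cv2) and the standard library are available. Lean on these libraries where they do the work, as an engineer would, in place of code of your own. Each camera call takes 0.05 s, during which the arm holds its last target. There are 200 camera calls.

## Task

Proof-load the screw hook on the wooden post with the spring gauge hooked to it: slowly pull the gauge's black grip straight out until the pointer flag on the case stands between the two uprights of the collar, not past them, and hold it there for a second. Then ease the grip fully home without letting it snap and let go, leaving the pointer between the uprights. Do not shift the collar or anything else on the bench.

Things in the scene. Friction and masses are not known exactly. Their poses are not given: they have to be found in the camera images.
- rack: Fixed rack carrying the gauge. Origin on the bench below the grip's neck at rest; x from the grip towards the wooden post (away from the robot), y left, z up. Resin shelf, top at z 60 mm, at x 60 to 275, y 55 to 270 mm; wooden post with the screw hook at x 290 to 340, 50 mm wide, 180 high, hook on top. From the rail hang a scraper at y 137 to 223 and a squeegee at y -280 to -120 mm.
- rail_mid (a point): Middle of the square galvanized hook rail, 25 x 25 mm, 650 mm long along the rack's y, on 30 mm posts at y +-310 mm. It lies 14 mm beyond and 107 mm above the neck's middle, so a gripper coming straight down on the grip strikes it; tilted about 40 degrees, fingers pointing down and away from the robot, its body stays on the robot's side of the rail.
- gauge: Fixed aluminium case of the spring gauge, a bar 200 mm long, 44 wide, 36 thick, black graduations every 10 mm. Origin: middle of the underside at the lower (grip) end. x runs along the case to the post, sloping 20 degrees upward; y across; z square to its top face. The grip is pulled along -x: towards the robot and 20 degrees downward.
- grip_neck (a point): Middle of the grip's round rubber neck, 24 mm in diameter, 55 long, along the gauge's x axis, between two black discs 38 mm in diameter; 140 mm above the bench at rest. Pinch it from left and right. A cushion spring joins grip and rod: the rod starts at about 3 N, then the pull rises 150 N per metre of rod travel, and the grip moves about 1.25 times as far as the rod plus a few mm.
- rod (a joint): Travel of the gauge's sprung rod out of the case, m: 0 fully home, grows as pulled out, stop at 0.085. The spring pulls it home.
- carrier (a point): Front face (grip side) of the small dark tongue of the rod, which rides on top of the case behind the flag (post side) and pushes the pointer. Moves with the rod. It touches the pointer when it is 7 mm behind the pointer_flag point along the gauge's x axis; at the start it is 4 to 16 mm further back.
- pointer_flag (a point): The max-hold pointer: a thin dark steel flag across the top of the case, 36 mm wide, 26 tall, 3 thick. The point is mid flag, 50 mm above the case's underside; axes as the gauge. The rod pushes it towards the grip; by friction it stays at the furthest pull when the rod goes home.
- collar_gate (a point): The target: a bright steel collar clamped round the case, with an upright on each side, 10 mm long along the case, 6 thick, 29 mm above its top; the flag passes between them. The point is midway between the uprights, 50 mm above the case's underside; axes as the gauge. Its place along the case varies by 28 mm; the pointer starts on its post (+x) side.
- jug: Closed grey plastic jug, 100 x 75 x 170 mm, on the resin shelf; bystander. Origin under its middle.
- funnel: Stainless funnel standing on its 96 mm mouth, 100 mm tall, on the resin shelf; bystander. Origin under its middle.
- screwdriver: Stubby screwdriver 110 mm long lying on the resin shelf; bystander. Origin under its middle.
- tin: Low tin 72 mm wide, 60 mm tall, on the bench to the left of the grip; bystander. Origin under its middle.
- spray_can: Spray can 64 mm wide, 170 mm tall, on the bench to the right of the gauge's case; bystander. Origin under its middle.
- tape_roll: Empty cardboard roll core 100 mm wide, 45 mm tall, on the bench to the right of the grip; bystander. Origin under its middle.
- wrench: Wrench 170 mm long lying on the bench at the right; bystander. Origin under its middle.

How it is judged:
On the way, in this order (a step that is already met when the one before it is completed fails the run):
1. the rod has drawn the pointer flag between the collar's uprights and holds it there (x of pointer_flag in the frame of collar_gate between -0.005 and 0.005 m and x of carrier in the frame of pointer_flag below 0.011 m), for 0.5 s.
2. the rod is eased fully home (value of joint rod below 0.003 m), for 0.2 s.
At the end, for the whole second after the job is handed in: The pointer flag stands within 5 mm of the middle of the collar's gate along the case, the rod is home within 3 mm (x of pointer_flag in the frame of collar_gate between -0.005 and 0.005 m and value of joint rod below 0.003 m); the robot touches nothing.
It fails at once if the pointer is dragged past the collar (more than 6 mm beyond its middle) (x of pointer_flag in the frame of collar_gate below -0.006 m).
It fails at once if the gauge snaps back (rod faster than 0.4 m/s homeward) (velocity of joint rod below -0.4 m/s).
It fails at once if the collar is shifted by more than 4 mm (distance of collar_gate from where it was at the start of the episode above 0.004 m).
It fails at once if a bystander is moved by more than 30 mm (distance of any of jug, funnel, screwdriver, tin, spray_can, tape_roll, wrench from where it was at the start of the episode above 0.03 m).
It also fails if it takes over 48 s, if anything falls off the work surface, if the arm or the gripper's body presses on something with over 40 N, if the wrist force passes 120 N, or if a joint passes its speed limit or range.

## Working session

There is one attempt and no reset: what is moved stays moved. The work goes in short steps, Python scripts to look and compute and a tool call to move; the robot and the scene stay as the last step left them, time stands still between calls to the robot, and variables do not carry over. Pictures are saved under pics/ and viewed, at most 10 in all, crops included, and the job is handed in when it is done.

Besides the shell and the picture viewer there is one more tool, called after "Emit:" as name(argument=value, ...), one argument or row to a line, values as JSON. jog_arm: Moves the arm, as the interface text tells. Its arguments: {"type":"object","properties":{"increments":{"type":"array"},"grip_force":{"type":"number"}},"required":["increments"]}

```bash
mkdir -p pics; ls; cat > h.py <<'E'
import numpy as np, cv2
from workcell import get_obs, optics, workorder, manip
from scipy.spatial.transform import Rotation as Ro
def snap(n,f):
    c=optics.camera(n); np.savez('pics/%s.npz'%f,**{k:np.asarray(v) for k,v in c.items()}); cv2.imwrite('pics/%s.png'%f,c['color'][:,:,::-1]); return c
def load(f): return dict(np.load('pics/%s.npz'%f))
def ray(c,u,v):
    K=c['K']; d=np.array([(u-K[0,2])/K[0,0],(v-K[1,2])/K[1,1]]); s=d.copy()
    for _ in range(20): s=d/(1+float(c['k1'])*(s@s))
    return np.array([s[0],s[1],1.])
def pt(c,u,v,z=None):
    z=c['depth'][int(round(v)),int(round(u))] if z is None else z
    return c['R'].T@(ray(c,u,v)*z-c['t'])
def proj(c,X):
    p=c['R']@X+c['t']; s=p[:2]/p[2]; s=s*(1+float(c['k1'])*(s@s)); return c['K'][:2,:2]@s+c['K'][:2,2]
E
python3 - <<'E'
from h import *
a=snap('scene','s0');b=snap('side','d0')
print(get_obs(),manip.tip_extent)
for c in(a,b): print(c['K'],c['k1'],-c['R'].T@c['t'],c['R'])
E
```

```text
pics
{'clock': 0.1, 'joint_pos': array([-0.02259403,  0.33278351, -0.06467557,  1.46085299,  0.02157693,
        1.34987639, -0.08849572]), 'joint_velocities': array([-0.00029853, -0.00216809,  0.00051673, -0.00193444,  0.00034587,
        0.00108944, -0.00036509]), 'tau': array([ 9.25707973e-04, -6.26745987e+01,  4.87730233e-02, -3.92438293e+01,
        1.62844139e-02,  6.89412060e-03, -5.92459219e-05]), 'position': array([ 6.24704756e-01, -1.19363499e-05,  2.55613182e-01]), 'ee_rot': array([ 7.07110442e-01,  7.07102854e-01, -4.47531947e-04, -4.18990972e-04]), 'ft_force': array([ 0.87043859, -0.42452473,  0.08560887]), 'torque': array([-0.00824596,  0.0226739 ,  0.01669395]), 'grasp_force': 0.0, 'grip_width': 0.9985526890450844} 0.025
[[464.7249417    0.         322.94180928]
 [  0.         464.7249417  237.87654086]
 [  0.           0.           1.        ]] -0.07711651740748639 [0.65751529 0.43945891 0.85559917] [[-0.99879112  0.04834994  0.00886472]
 [ 0.03627735  0.84672057 -0.53079962]
 [-0.03317007 -0.52983636 -0.84745099]]
[[587.88644935   0.         316.26568899]
 [  0.         587.88644935 240.26264107]
 [  0.           0.           1.        ]] -0.17840993329802013 [ 0.18284226 -0.69612947  0.87031656] [[ 0.83621984 -0.54815012  0.01636536]
 [-0.34084485 -0.54288435 -0.7675294 ]
 [ 0.42960583  0.63624526 -0.64080481]]
```

View pics/s0.png

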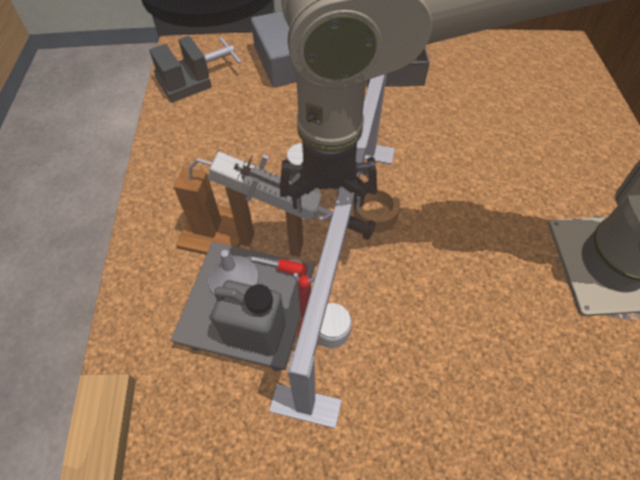

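View pics/d0.png

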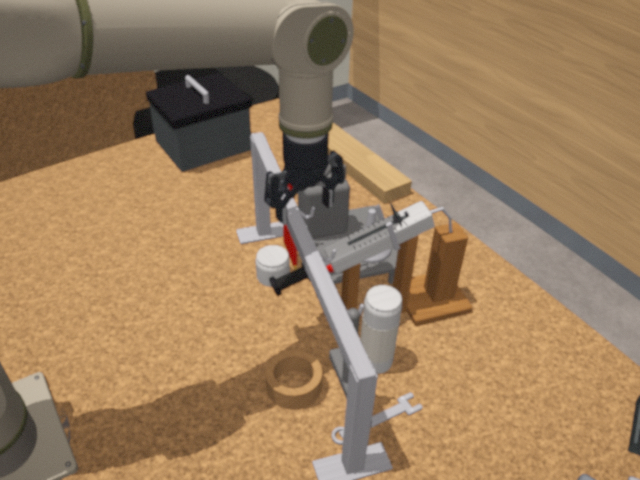

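The scene view shows the case from about (215,165) to (330,210), with the grip at about (360,226) below the rail. In the side view the grip is at about (288,280), and the flag and collar are near (400,215). I'll enlarge both.

```bash
python3 - <<'E'
from h import *
a=load('s0')['color'];b=load('d0')['color']
A=cv2.resize(a[140:250,190:390],(800,440),interpolation=cv2.INTER_CUBIC)
B=cv2.resize(b[190:300,260:460],(800,440),interpolation=cv2.INTER_CUBIC)
cv2.imwrite('pics/c1.png',A[:,:,::-1]);cv2.imwrite('pics/c2.png',B[:,:,::-1])
c=load('d0');s=load('s0')
for n,cc,L in(('d0',c,[(277,285),(285,280),(292,278),(303,272),(340,262),(430,222),(292,212),(362,370)]),('s0',s,[(368,229),(360,226),(340,215),(220,165),(375,90),(310,340)])):
  for u,v in L: print(n,u,v,pt(cc,u,v).round(4))
E
```

```text
d0 277 285 [ 0.5459 -0.0367  0.139 ]
d0 285 280 [ 0.5619 -0.0378  0.144 ]
d0 292 278 [ 0.5725 -0.0446  0.149 ]
d0 303 272 [ 0.5934 -0.048   0.1559]
d0 340 262 [ 0.649  -0.0819  0.179 ]
d0 430 222 [ 0.8119 -0.1263  0.2304]
d0 292 212 [ 0.5993 -0.0029  0.2585]
d0 362 370 [ 0.4986 -0.3406  0.26  ]
s0 368 229 [ 0.5467 -0.0192  0.1469]
s0 360 226 [ 0.5605 -0.0274  0.1453]
s0 340 215 [0.6056 0.0263 0.2603]
s0 220 165 [ 0.803  -0.0946  0.249 ]
s0 375 90 [ 0.5187 -0.2613  0.2606]
s0 310 340 [0.6592 0.2274 0.2616]
```

View pics/c1.png

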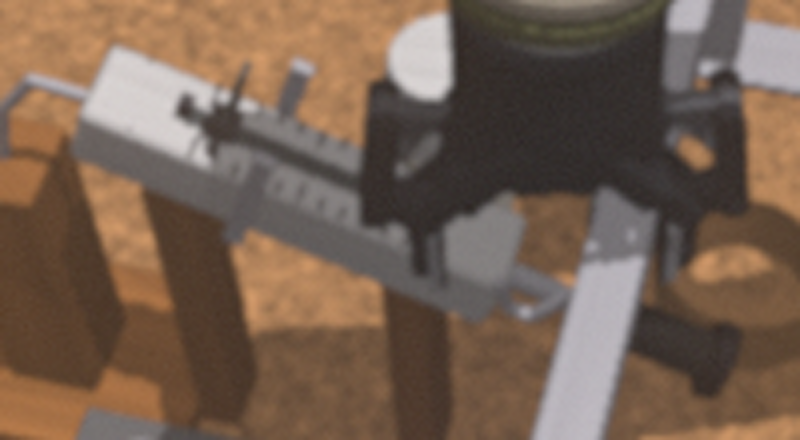

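View pics/c2.png

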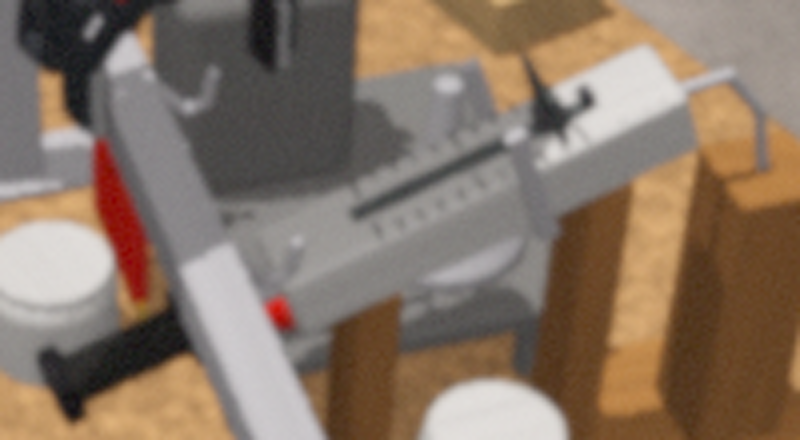

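Both crops show the dark flag and tongue just post-side of the collar uprights, and the grip under the rail. Next I'll fit the rail, grip and case geometry from depth, and check the wrist camera mounting.

```bash
cat >> h.py <<'E'
def cloud(c):
    v,u=np.mgrid[0:480,0:640]; K=c['K']
    d=np.stack([(u-K[0,2])/K[0,0],(v-K[1,2])/K[1,1]],-1); s=d.copy()
    for _ in range(15): s=d/(1+float(c['k1'])*(s**2).sum(-1,keepdims=True))
    z=c['depth'][...,None]; P=(np.concatenate([s,np.ones_like(z)],-1)*z-c['t'])@c['R']
    P[c['depth']==0]=np.nan; return P
E
python3 - <<'E'
from h import *
w=snap('wrist','w0'); o=get_obs(); R=Ro.from_quat(o['ee_rot']).as_matrix()
print('wristcam in tool',R.T@(-w['R'].T@w['t']-o['position']), (R.T@w['R'].T).round(2).tolist())
for n in('s0','d0'):
    c=load(n);P=cloud(c);col=c['color'].astype(int)
    sat=col.max(-1)-col.min(-1)
    m=(abs(P[...,2]-.2595)<.006)&(sat<45)&(col.min(-1)>100)&(abs(.961*P[...,0]-.276*P[...,1]-.57)<.03)
    r=cv2.minAreaRect(P[m][:,:2].astype(np.float32)*1000);print(n,'rail',m.sum(),r,np.median(P[m][:,2]))
    q=P[...,0]*.961-P[...,1]*.276; t=P[...,0]*.276+P[...,1]*.961
    m=(col.max(-1)<75)&(abs(q-.55)<.05)&(abs(t-.125)<.04)&(abs(P[...,2]-.14)<.04)
    p=P[m];print(n,'grip',m.sum(),p.mean(0),p.min(0),p.max(0))
    qt=np.stack([q[m],t[m],p[:,2]],1);print(np.percentile(qt,[2,50,98],axis=0).round(4))
    # case top
    g=np.array([.961*np.cos(.349),-.276*np.cos(.349),np.sin(.349)])
    m=(sat<40)&(col.min(-1)>110)&(abs(q-.73)<.12)&(abs(t-.125)<.05)&(P[...,2]>.17)&(P[...,2]<.3)
    p=P[m]; 
    for _ in range(4):
        C=np.median(p,0);_,_,V=np.linalg.svd(p-p.mean(0),full_matrices=False);d=(p-p.mean(0))@V[2];p=p[abs(d)<max(.003,1.0*d.std())]
    print(n,'case',len(p),p.mean(0),V[0],V[2])
E
```

```text
wristcam in tool [ 0.06743638 -0.0003055  -0.11779025] [[-0.0, -0.96, -0.26], [1.0, -0.0, -0.0], [0.0, -0.26, 0.96]]
s0 rail 4255 ((590.520263671875, -20.185882568359375), (607.267578125, 30.010555267333984), 73.58583068847656) 0.26090444419290554
s0 grip 358 [ 0.55765592 -0.0267444   0.1450135 ] [ 0.5338044  -0.04505944  0.12398441] [ 0.58283797 -0.00937882  0.15710101]
[[0.5223 0.1137 0.13  ]
 [0.5423 0.1292 0.1459]
 [0.5671 0.141  0.1557]]
s0 case 1249 [ 0.74342435 -0.08366575  0.2245832 ] [-0.90202513  0.26675716 -0.33939842] [ 0.32493793 -0.09802893 -0.94064109]
d0 rail 3780 ((586.215576171875, -41.208740234375), (650.2202758789062, 33.82426071166992), 73.8438491821289) 0.259497448460383
d0 grip 453 [ 0.56631827 -0.04136699  0.14666855] [ 0.53552082 -0.06078659  0.12643603] [ 0.59738978 -0.01930245  0.16768863]
[[0.5257 0.105  0.1307]
 [0.5554 0.1155 0.1456]
 [0.5859 0.1291 0.1655]]
d0 case 786 [ 0.72440283 -0.08431635  0.21307751] [-0.90291716  0.26193213 -0.3407817 ] [-0.39502857 -0.19324596  0.89811381]
```

View pics/w0.png

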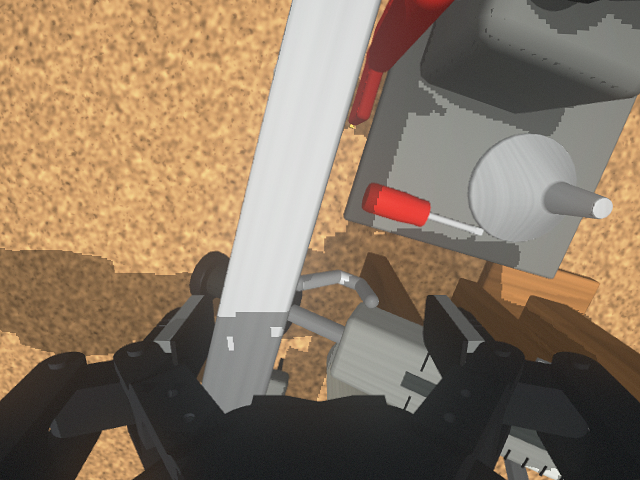

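Emit:
jog_arm(
  increments=[
    [0, 0, -0.04, 0, 0, 0, 1],
    [0, 0, -0.08, 0, 0, 0, 1],
    [0, 0, -0.12, 0, 0, 0, 1],
    [0, 0, -0.15, 0, 0, 0, 1],
    [0, 0, -0.15, 0, 0, 0, 1],
  ],
)

```text
clock: 0.57
position: [0.626, 0.0001, 0.4136]
ee_rot: [0.707, 0.707, 0.004, 0.003]
ft_force: [-0.3, 0.7, 1.4]
grip_width: 0.999
grasp_force: 0.0
```

```bash
cat >> h.py <<'E'
G=np.array([.9596,-.281,0]);GY=np.array([.281,.9596,0]);UP=np.array([0,0,1.])
th=np.radians(40); ZT=np.sin(th)*G-np.cos(th)*UP
RT=np.stack([np.cross(GY,ZT),GY,ZT],1); RT/=np.linalg.norm(RT,axis=0)
NECK=np.array([.5714,-.0376,.140]); GA=np.cos(np.radians(20))*G+np.sin(np.radians(20))*UP
def to(pos,Rt=RT):
    o=get_obs();R=Ro.from_quat(o['ee_rot']).as_matrix()
    rv=Ro.from_matrix(R.T@Rt).as_rotvec()
    print('t',o['clock'],'pos',o['position'].round(4),'F',o['ft_force'].round(2),'j',o['joint_pos'].round(2),'w',round(o['grip_width'],3),o['grasp_force'])
    print('shift',(R.T@(pos-o['position'])).round(4),'rotvec',rv.round(4),'rows',np.degrees(np.linalg.norm(rv))/7.16)
E
python3 -c "
from h import *
to(np.array([.47,-.01,.36]))"
```

```text
t 0.5667 pos [6.260e-01 1.000e-04 4.136e-01] F [-0.32  0.69  1.38] j [-0.03  0.3  -0.05  1.17  0.02  1.65 -0.08] w 0.999 0.0
shift [-0.0101 -0.1565  0.052 ] rotvec [-0.4393 -0.592  -1.233 ] rows 11.49594838387601
```

Emit:
jog_arm(
  increments=[
    [0, -0.03, 0, -0.0366, -0.0493, -0.1027, 1],
    [0, -0.06, 0, -0.0732, -0.0987, -0.2055, 1],
    [0, -0.09, 0, -0.1098, -0.148, -0.308, 1],
    [-0.005, -0.12, 0, -0.1464, -0.197, -0.411, 1],
    [-0.01, -0.15, 0, -0.183, -0.247, -0.514, 1],
  ],
)

```text
clock: 0.98
position: [0.4737, -0.0097, 0.4058]
ee_rot: [0.494, 0.856, -0.023, 0.151]
ft_force: [0.1, 0.2, 0.9]
grip_width: 0.998
grasp_force: 0.0
```

```bash
python3 -c "
from h import *
to(np.array([.47,-.01,.36]))"
```

```text
t 0.9833 pos [ 0.4737 -0.0097  0.4058] F [0.09 0.23 0.89] j [-0.07 -0.2  -0.14  1.74  0.21  1.4   0.3 ] w 0.998 0.0
shift [ 0.0143 -0.0084  0.0428] rotvec [-0.2607 -0.3503 -0.7097] rows 6.668279266802686
```

Emit:
jog_arm(
  increments=[
    [0, 0, 0, -0.037, -0.05, -0.101, 1],
    [0, 0, 0, -0.074, -0.1, -0.202, 1],
    [0, 0, 0, -0.112, -0.15, -0.304, 1],
    [0, 0, 0, -0.149, -0.2, -0.405, 1],
    [0, 0, 0, -0.186, -0.25, -0.507, 1],
  ],
)

```text
clock: 1.4
position: [0.4748, -0.0097, 0.4062]
ee_rot: [0.242, 0.925, -0.042, 0.29]
ft_force: [-0.0, -0.4, -0.1]
grip_width: 0.999
grasp_force: 0.0
```

```bash
python3 -c "
from h import *
to(NECK-.126*ZT)"
```

```text
t 1.4 pos [ 0.4748 -0.0097  0.4062] F [-0.01 -0.38 -0.13] j [-0.15 -0.4  -0.13  1.97  0.35  1.11  0.7 ] w 0.999 0.0
shift [ 0.0787 -0.0063  0.1515] rotvec [-0.0748 -0.0998 -0.2036] rows 1.911007484260791
```

Emit:
jog_arm(
  increments=[
    [0.016, -0.001, 0.03, -0.02, -0.025, -0.05, 1],
    [0.032, -0.002, 0.06, -0.04, -0.05, -0.1, 1],
    [0.048, -0.004, 0.09, -0.06, -0.075, -0.15, 1],
    [0.063, -0.005, 0.12, -0.075, -0.1, -0.2036, 1],
    [0.0787, -0.006, 0.1515, -0.075, -0.1, -0.2036, 1],
  ],
)

```text
clock: 1.82
position: [0.4927, -0.0146, 0.2349]
ee_rot: [0.134, 0.93, -0.048, 0.338]
ft_force: [1.6, -1.1, -0.6]
grip_width: 0.999
grasp_force: 0.0
```

```bash
python3 - <<'E'
from h import *
to(NECK-.046*ZT)
c=snap('wrist','w1'); print('neck px',proj(c,NECK),proj(c,NECK+.0275*GA),proj(c,NECK-.0275*GA))
snap('side','d1'); snap('scene','s1')
I=np.zeros((600,800,3),np.uint8)
I[:300,:400]=cv2.resize(c['color'],(400,300),interpolation=cv2.INTER_AREA)
a=load('s1')['color'][130:240,180:326];I[:300,400:]=cv2.resize(a,(400,300))
b=load('d1')['color'][180:300,260:460];I[300:,:400]=cv2.resize(b,(400,300)) if 0 else cv2.resize(b[:, :160],(400,300))
I[300:,400:]=cv2.resize(load('d1')['color'][190:250,360:440],(400,300),interpolation=cv2.INTER_CUBIC)
cv2.imwrite('pics/m1.png',I[:,:,::-1])
E
```

```text
t 1.8167 pos [ 0.4927 -0.0146  0.2349] F [ 1.62 -1.1  -0.65] j [-0.12 -0.33 -0.15  2.33  0.55  0.6   0.64] w 0.999 0.0
shift [-0.0019  0.      0.0794] rotvec [ 0.0003 -0.0012 -0.0021] rows 0.019243109581941843
neck px [318.410397   243.96001911] [318.51857667 273.25662479] [318.28793013 210.73927885]
```

View pics/m1.png

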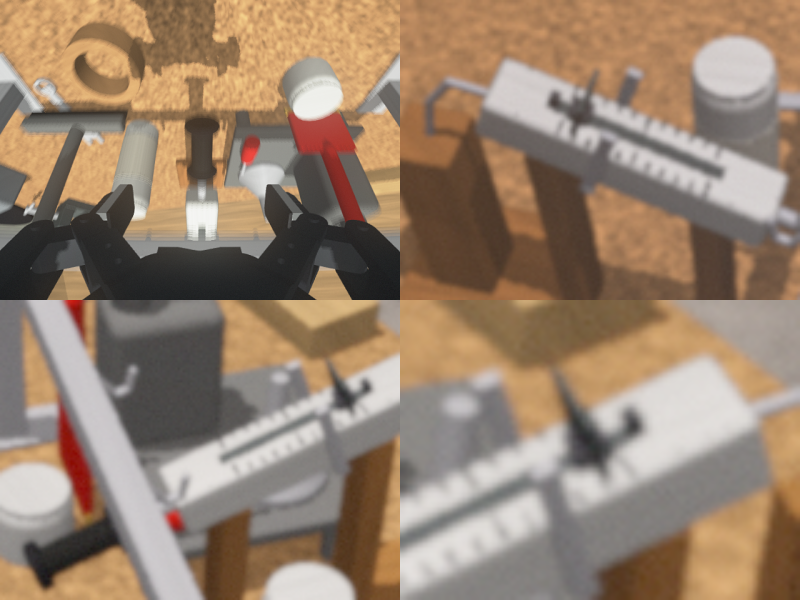

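The wrist view shows the neck centred near (323,240) against a predicted (318,244), so the neck fit is good. In the lower-right crop the flag is just post-side of the collar. Moving in now.

Emit:
jog_arm(
  increments=[
    [0, 0.001, 0.03, 0, 0, 0, 1],
    [-0.001, 0.002, 0.06, 0, 0, 0, 1],
    [-0.002, 0.002, 0.09, 0, 0, 0, 1],
    [-0.002, 0.002, 0.119, 0, 0, 0, 1],
    [-0.002, 0.002, 0.119, 0, 0, 0, 1],
  ],
)

```text
clock: 2.38
position: [0.571, -0.036, 0.1447]
ee_rot: [0.137, 0.93, -0.049, 0.336]
ft_force: [-1.7, -1.3, -1.3]
grip_width: 0.998
grasp_force: 0.0
```

```bash
python3 - <<'E'
from h import *
to(NECK-.006*ZT)
E
```

```text
t 2.3833 pos [ 0.571  -0.036   0.1447] F [-1.71 -1.33 -1.28] j [-0.    0.01 -0.18  2.27  0.93  0.37  0.3 ] w 0.998 0.0
shift [ 0.0024 -0.0014 -0.0018] rotvec [-0.0044 -0.0043 -0.0062] rows 0.06979842919648506
```

Emit:
jog_arm(
  increments=[
    [0, 0, 0, 0, 0, 0, -1],
    [0, 0, 0, 0, 0, 0, -1],
    [0, 0, 0, 0, 0, 0, -1],
    [0, 0, 0, 0, 0, 0, -1],
    [0, 0, 0, 0, 0, 0, -1],
  ],
  grip_force=60,
)

```text
clock: 2.8
position: [0.5693, -0.0344, 0.1483]
ee_rot: [0.136, 0.93, -0.048, 0.339]
ft_force: [0.5, 0.2, 0.3]
grip_width: 0.304
grasp_force: 0.0
```

Emit:
jog_arm(
  increments=[
    [0, 0, 0, 0, 0, 0, -1],
    [0, 0, 0, 0, 0, 0, -1],
    [0, 0, 0, 0, 0, 0, -1],
  ],
)

```text
clock: 3.05
position: [0.5693, -0.0341, 0.1479]
ee_rot: [0.136, 0.93, -0.048, 0.338]
ft_force: [-6.5, 3.3, 8.6]
grip_width: 0.255
grasp_force: 58.4
```

```bash
python3 - <<'E'
from h import *
to(NECK-.006*ZT)
c=snap('scene','s2');d=snap('side','d2')
R=Ro.from_quat(get_obs()['ee_rot']).as_matrix();print('pull dir tool',R.T@-GA)
A=cv2.resize(c['color'][140:210,200:305],(800,533),interpolation=cv2.INTER_CUBIC)
cv2.imwrite('pics/c3.png',A[:,:,::-1])
B=cv2.resize(d['color'][190:250,360:440],(800,600),interpolation=cv2.INTER_CUBIC)
cv2.imwrite('pics/c4.png',B[:,:,::-1])
E
```

```text
t 3.05 pos [ 0.5693 -0.0341  0.1479] F [-6.47  3.27  8.61] j [-0.   -0.   -0.18  2.27  0.93  0.37  0.3 ] w 0.255 58.39733362197876
shift [ 0.0027 -0.0028  0.0019] rotvec [-0.0004 -0.0003 -0.0053] rows 0.042261844066282674
pull dir tool [ 0.93975454 -0.0050706  -0.34154508]
```

View pics/c3.png

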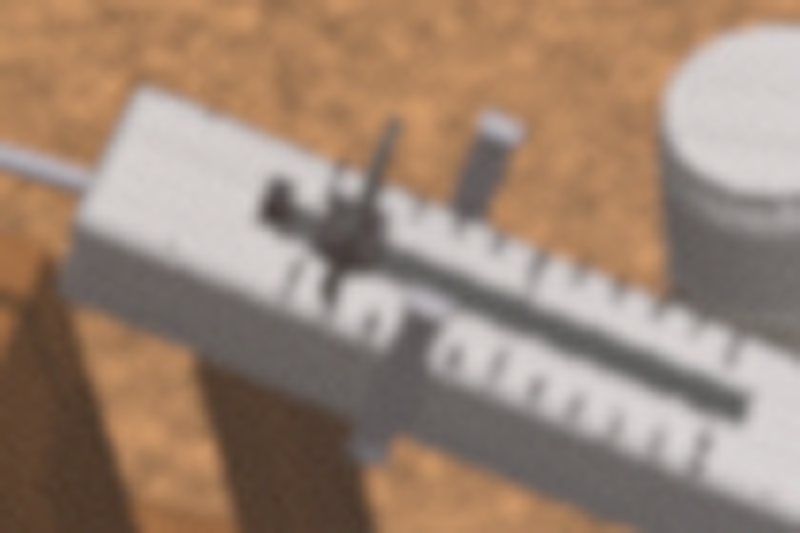

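View pics/c4.png

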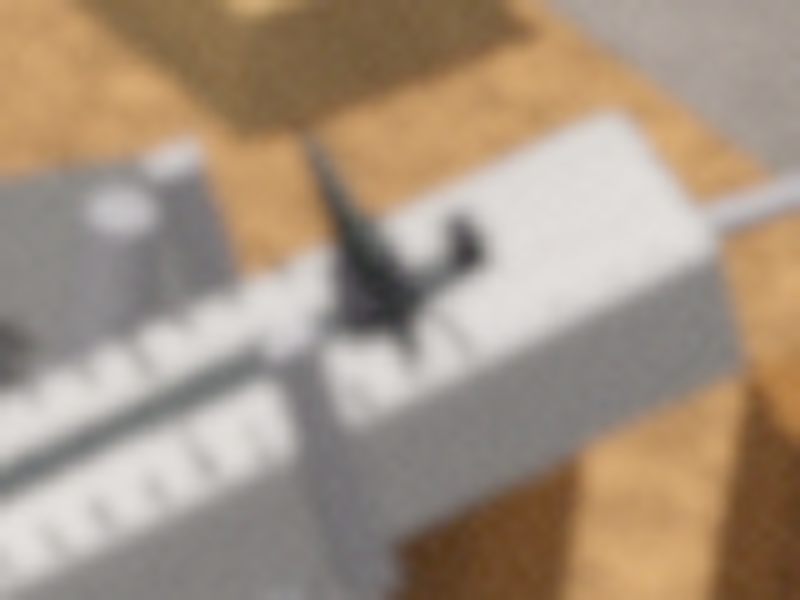

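```bash
cat >> h.py <<'E'
NN=-np.sin(np.radians(20))*G+np.cos(np.radians(20))*UP
def P(s,y,n): return NECK+s*GA+y*GY+n*NN
from scipy.optimize import least_squares
def fit(c,u,v,y,n):  # solve s (and lateral pixel residual) for given y,n
    r=least_squares(lambda x:proj(c,P(x[0],y,n))-[u,v],[.2]); return r.x[0]*1000,r.fun.round(1)
E
python3 - <<'E'
from h import *
for n,L in(('s2',[('gate far top',265.6,156.4,-.024,.047),('gate near top',256.4,179.8,.024,.047),('flag far top',251.8,156,-.018,.045),('flag near bot',243.3,179.4,.018,.019)]),
 ('d2',[('gate near top',389,223.5,-.024,.047),('gate far top',377.5,206,.024,.047),('flag far top',391,204,.018,.045),('flag near bot',401,224.5,-.018,.019)])):
  c=load(n)
  for l in L: print(n,l[0],fit(c,*l[1:]))
  for y in(-.022,.022): print('case ends end top', [proj(c,P(s,y,.018)).round(1) for s in (.05,.25)])
E
```

```text
s2 gate far top (np.float64(195.20529517492167), array([-0.2,  0.5]))
s2 gate near top (np.float64(194.53163317383198), array([ 0.7, -1.8]))
s2 flag far top (np.float64(217.10878529949065), array([ 0.4, -0.9]))
s2 flag near bot (np.float64(215.41728546595505), array([ 0., -0.]))
case ends end top [array([335.2, 198.7]), array([232.2, 154.8])]
case ends end top [array([329.7, 217.9]), array([223.5, 173.6])]
d2 gate near top (np.float64(198.49615526514077), array([-0.5, -1. ]))
d2 gate far top (np.float64(197.6248161727537), array([0.3, 0.6]))
d2 flag far top (np.float64(220.50834418604754), array([-0. , -0.1]))
d2 flag near bot (np.float64(219.87108404069804), array([0.8, 1.7]))
case ends end top [array([315.1, 269.4]), array([418.2, 220.7])]
case ends end top [array([308. , 253.5]), array([408.1, 206.2])]
```

```bash
cat >> h.py <<'E'
S=np.arange(.150,.260,.0005)
def prof(c,y0,y1,n0,n1):
    g=cv2.cvtColor(c['color'],cv2.COLOR_RGB2GRAY).astype(np.float32); out=[]
    for s in S:
        p=np.array([proj(c,P(s,y,n)) for y in np.linspace(y0,y1,8) for n in np.linspace(n0,n1,8)],np.float32)
        out.append(cv2.remap(g,p[None,:,0],p[None,:,1],cv2.INTER_LINEAR).mean())
    out=np.array(out); i=out.argmin(); return S[i]*1000,out[i],out
def track(tag):
    r=[]
    for n,pre in(('scene','s'),('side','d')):
        c=snap(n,pre+tag) if tag!='2' else load(pre+tag)
        r+=[prof(c,-.016,.016,.022,.044)[:2],prof(c,-.017,.017,.034,.044)[:2]]
    print([(float(a),round(float(b))) for a,b in r])
E
python3 - <<'E'
from h import *
track('2')
for n,u,v in(('s2',236.1,165.0),('d2',406,213)): print(fit(load(n),u,v,0,.030),fit(load(n),u,v,0,.024))
E
```

```text
[(217.00000000000006, 92), (217.00000000000006, 95), (219.00000000000006, 77), (218.50000000000006, 80)]
(np.float64(235.96263071703822), array([ 0.7, -1.6])) (np.float64(236.23874400298718), array([-0.1,  0.3]))
(np.float64(237.4153262991229), array([-0.6, -1.3])) (np.float64(238.07674187269595), array([0.4, 0.9]))
```

Emit:
jog_arm(
  increments=[
    [0.0047, 0, -0.0017, 0, 0, 0, -1],
    [0.0094, 0, -0.0034, 0, 0, 0, -1],
    [0.0141, 0, -0.0051, 0, 0, 0, -1],
    [0.0188, 0, -0.0068, 0, 0, 0, -1],
    [0.0188, 0, -0.0068, 0, 0, 0, -1],
  ],
)

```text
clock: 3.57
position: [0.5516, -0.0288, 0.1413]
ee_rot: [0.136, 0.93, -0.048, 0.339]
ft_force: [3.4, -2.1, 7.2]
grip_width: 0.259
grasp_force: 58.6
```

```bash
python3 - <<'E'
from h import *
to(NECK-.006*ZT)
track('3')
E
```

```text
t 3.5667 pos [ 0.5516 -0.0288  0.1413] F [ 3.41 -2.14  7.16] j [-0.01 -0.03 -0.19  2.31  0.97  0.37  0.24] w 0.259 58.58382225036621
shift [-0.0156 -0.0028  0.0088] rotvec [-0.0003  0.0006 -0.0055] rows 0.04443207233784063
[(213.50000000000006, 94), (213.50000000000006, 98), (214.50000000000006, 80), (214.00000000000006, 82)]
```

Emit:
jog_arm(
  increments=[
    [0.0038, 0, -0.0014, 0, 0, 0, -1],
    [0.0075, 0, -0.0027, 0, 0, 0, -1],
    [0.0113, 0, -0.0041, 0, 0, 0, -1],
    [0.015, 0, -0.0055, 0, 0, 0, -1],
    [0.015, 0, -0.0055, 0, 0, 0, -1],
  ],
)

```text
clock: 4.08
position: [0.5375, -0.0247, 0.1361]
ee_rot: [0.136, 0.93, -0.048, 0.339]
ft_force: [6.4, -1.4, 5.9]
grip_width: 0.263
grasp_force: 58.6
```

```bash
python3 - <<'E'
from h import *
to(NECK-.006*ZT)
track('4')
c=load('d4');s=load('s4')
I=np.vstack([cv2.resize(c['color'][195:240,360:480],(800,300),interpolation=cv2.INTER_CUBIC),cv2.resize(s['color'][145:190,200:320],(800,300),interpolation=cv2.INTER_CUBIC)])
cv2.imwrite('pics/c5.png',I[:,:,::-1])
E
```

```text
t 4.0833 pos [ 0.5375 -0.0247  0.1361] F [ 6.42 -1.36  5.9 ] j [-0.02 -0.05 -0.21  2.35  1.    0.37  0.19] w 0.263 58.62615466117859
shift [-0.0302 -0.0026  0.0142] rotvec [-0.0005  0.0008 -0.0059] rows 0.047626271186775725
[(200.00000000000003, 101), (199.00000000000003, 97), (202.00000000000003, 109), (201.50000000000003, 99)]
```

View pics/c5.png

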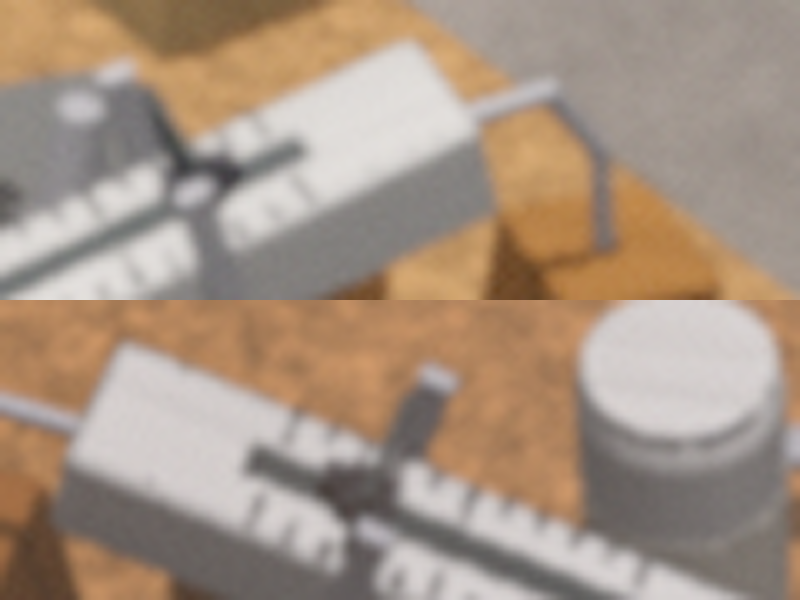

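Both views show the flag entering the gate: its blade now overlaps the uprights, at about (180,140) on top and (370,490) below. Tracking gives about 4.5 mm left.

Emit:
jog_arm(
  increments=[
    [0.0015, 0, -0.0006, 0, 0, 0, -1],
    [0.003, 0, -0.0011, 0, 0, 0, -1],
    [0.0045, 0, -0.0016, 0, 0, 0, -1],
    [0.0045, 0, -0.0016, 0, 0, 0, -1],
  ],
)

```text
clock: 4.52
position: [0.5336, -0.0236, 0.1346]
ee_rot: [0.136, 0.93, -0.048, 0.339]
ft_force: [5.9, -1.7, 5.0]
grip_width: 0.261
grasp_force: 58.7
```

```bash
python3 - <<'E'
from h import *
to(NECK-.006*ZT)
track('5')
c=load('d5');s=load('s5')
I=np.vstack([cv2.resize(c['color'][195:233,360:410],(800,600),interpolation=cv2.INTER_CUBIC)[::1],]);J=cv2.resize(s['color'][145:195,230:280],(400,400),interpolation=cv2.INTER_CUBIC);K=cv2.resize(c['color'][195:235,365:405],(400,400),interpolation=cv2.INTER_CUBIC)
cv2.imwrite('pics/c6.png',np.hstack([J,K])[:,:,::-1])
E
```

```text
t 4.5167 pos [ 0.5336 -0.0236  0.1346] F [ 5.89 -1.68  5.03] j [-0.02 -0.05 -0.21  2.36  1.01  0.37  0.17] w 0.261 58.673304319381714
shift [-0.0343 -0.0026  0.0158] rotvec [-0.0006  0.0011 -0.0061] rows 0.04997861410757201
[(196.50000000000003, 102), (196.50000000000003, 97), (198.00000000000003, 104), (197.50000000000003, 97)]
```

View pics/c6.png

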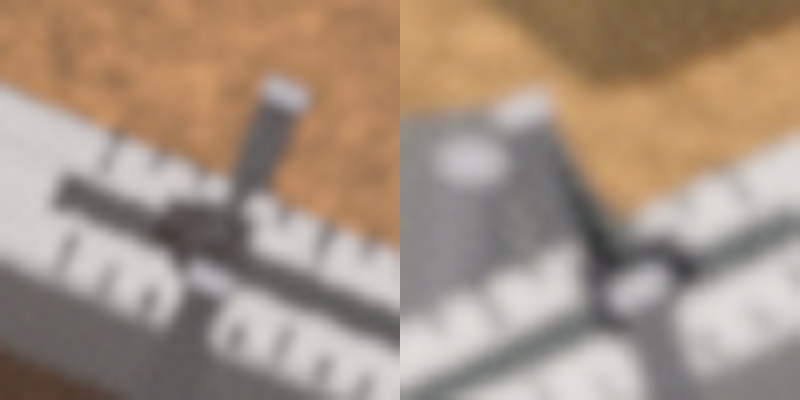

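The flag is inside the gate to within about 1 mm in both views. I'll hold for a second, then ease home.

Emit:
jog_arm(
  increments=[
    [0, 0, 0, 0, 0, 0, -1],
    [0, 0, 0, 0, 0, 0, -1],
    [0, 0, 0, 0, 0, 0, -1],
    [0, 0, 0, 0, 0, 0, -1],
    [0, 0, 0, 0, 0, 0, -1],
  ],
)

```text
clock: 5.03
position: [0.5338, -0.0236, 0.1347]
ee_rot: [0.136, 0.93, -0.048, 0.339]
ft_force: [6.4, -2.2, 4.7]
grip_width: 0.261
grasp_force: 58.7
```

Emit:
jog_arm(
  increments=[
    [0, 0, 0, 0, 0, 0, -1],
    [0, 0, 0, 0, 0, 0, -1],
    [0, 0, 0, 0, 0, 0, -1],
    [0, 0, 0, 0, 0, 0, -1],
    [0, 0, 0, 0, 0, 0, -1],
  ],
)

```text
clock: 5.45
position: [0.5338, -0.0236, 0.1347]
ee_rot: [0.136, 0.93, -0.048, 0.339]
ft_force: [7.0, -2.6, 5.9]
grip_width: 0.257
grasp_force: 58.7
```

Emit:
jog_arm(
  increments=[
    [0, 0, 0, 0, 0, 0, -1],
    [0, 0, 0, 0, 0, 0, -1],
    [0, 0, 0, 0, 0, 0, -1],
    [0, 0, 0, 0, 0, 0, -1],
    [0, 0, 0, 0, 0, 0, -1],
  ],
)

```text
clock: 5.87
position: [0.5338, -0.0236, 0.1347]
ee_rot: [0.136, 0.93, -0.048, 0.339]
ft_force: [7.0, -1.9, 4.8]
grip_width: 0.264
grasp_force: 58.7
```

```bash
python3 - <<'E'
from h import *
to(NECK-.006*ZT)
track('6')
E
```

```text
t 5.8667 pos [ 0.5338 -0.0236  0.1347] F [ 7.01 -1.87  4.75] j [-0.02 -0.05 -0.21  2.36  1.01  0.37  0.17] w 0.264 58.679763078689575
shift [-0.0341 -0.0026  0.0157] rotvec [-0.0006  0.0012 -0.0062] rows 0.050618610535949224
[(196.50000000000003, 102), (196.50000000000003, 97), (198.00000000000003, 103), (197.50000000000003, 96)]
```

Emit:
jog_arm(
  increments=[
    [-0.0038, 0, 0.0014, 0, 0, 0, -1],
    [-0.0077, 0, 0.0028, 0, 0, 0, -1],
    [-0.0115, 0, 0.0042, 0, 0, 0, -1],
    [-0.0154, 0, 0.0056, 0, 0, 0, -1],
    [-0.0192, 0, 0.007, 0, 0, 0, -1],
  ],
)

```text
clock: 6.38
position: [0.552, -0.029, 0.1414]
ee_rot: [0.136, 0.93, -0.048, 0.339]
ft_force: [1.7, -0.4, 6.2]
grip_width: 0.259
grasp_force: 58.7
```

Emit:
jog_arm(
  increments=[
    [-0.0038, 0, 0.0014, 0, 0, 0, -1],
    [-0.0077, 0, 0.0028, 0, 0, 0, -1],
    [-0.0115, 0, 0.0042, 0, 0, 0, -1],
    [-0.0154, 0, 0.0056, 0, 0, 0, -1],
    [-0.0192, 0, 0.007, 0, 0, 0, -1],
  ],
)

```text
clock: 6.8
position: [0.5698, -0.0342, 0.1478]
ee_rot: [0.136, 0.93, -0.048, 0.338]
ft_force: [-28.7, 10.0, 9.6]
grip_width: 0.258
grasp_force: 61.1
```

Emit:
jog_arm(
  increments=[
    [-0.0005, 0, 0, 0, 0, 0, -1],
    [-0.001, 0, 0.0003, 0, 0, 0, -1],
    [-0.001, 0, 0.0003, 0, 0, 0, -1],
    [-0.001, 0, 0.0003, 0, 0, 0, -1],
    [-0.001, 0, 0.0003, 0, 0, 0, -1],
  ],
)

```text
clock: 7.22
position: [0.5696, -0.0341, 0.1474]
ee_rot: [0.136, 0.93, -0.048, 0.338]
ft_force: [-15.3, 4.5, 13.9]
grip_width: 0.261
grasp_force: 60.8
```

```bash
python3 - <<'E'
from h import *
to(NECK-.006*ZT)
track('7')
E
```

```text
t 7.2167 pos [ 0.5696 -0.0341  0.1474] F [-15.28   4.55  13.95] j [-0.    0.   -0.18  2.27  0.93  0.37  0.31] w 0.261 60.76276659965515
shift [ 0.0027 -0.0029  0.0015] rotvec [-0.0007 -0.0019 -0.0048] rows 0.041402519014314985
[(196.50000000000003, 102), (196.50000000000003, 97), (198.00000000000003, 103), (197.50000000000003, 97)]
```

The rod is home, pressing lightly, and the pointer hasn't moved. I'll relieve the press, open and back out.

Emit:
jog_arm(
  increments=[
    [0.001, 0, -0.0003, 0, 0, 0, -1],
    [0.001, 0, -0.0003, 0, 0, 0, -1],
    [0.001, 0, -0.0003, 0, 0, 0, 0],
    [0.001, 0, -0.0003, 0, 0, 0, 1],
    [0.001, 0, -0.0003, 0, 0, 0, 1],
  ],
)

```text
clock: 7.73
position: [0.5686, -0.0349, 0.1461]
ee_rot: [0.136, 0.93, -0.048, 0.337]
ft_force: [0.1, 0.4, 0.5]
grip_width: 0.674
grasp_force: 0.0
```

Emit:
jog_arm(
  increments=[
    [0, 0, 0, 0, 0, 0, 1],
    [0, 0, 0, 0, 0, 0, 1],
    [0, 0, 0, 0, 0, 0, 1],
    [0, 0, 0, 0, 0, 0, 1],
    [0, 0, 0, 0, 0, 0, 1],
  ],
)

```text
clock: 8.15
position: [0.569, -0.0347, 0.1464]
ee_rot: [0.136, 0.93, -0.048, 0.337]
ft_force: [-1.2, 0.3, 0.2]
grip_width: 0.999
grasp_force: 0.0
```

Emit:
jog_arm(
  increments=[
    [0, 0, -0.02, 0, 0, 0, 1],
    [0, 0, -0.045, 0, 0, 0, 1],
    [0, 0, -0.075, 0, 0, 0, 1],
    [0, 0, -0.105, 0, 0, 0, 1],
    [0, 0, -0.105, 0, 0, 0, 1],
  ],
)

```text
clock: 8.57
position: [0.5042, -0.0144, 0.232]
ee_rot: [0.136, 0.929, -0.047, 0.34]
ft_force: [0.8, 0.2, 0.2]
grip_width: 1.003
grasp_force: 0.0
```

Emit:
jog_arm(
  increments=[
    [0, 0, 0, 0, 0, 0, 1],
    [0, 0, 0, 0, 0, 0, 1],
    [0, 0, 0, 0, 0, 0, 1],
  ],
)

```text
clock: 8.82
position: [0.5044, -0.016, 0.226]
ee_rot: [0.136, 0.93, -0.048, 0.337]
ft_force: [-0.3, -0.5, -0.0]
grip_width: 0.998
grasp_force: 0.0
```

```bash
python3 - <<'E'
from h import *
to(NECK-.006*ZT)
track('8')
s=load('s8')['color'];a=load('s2')['color'];d=load('d8')['color'];b=load('d2')['color']
I=np.hstack([cv2.resize(x,(400,300)) for x in(s,d)])
J=np.hstack([cv2.resize(d[180:300,260:420],(400,300)),cv2.resize(s[140:200,220:300],(400,300))])
cv2.imwrite('pics/f.png',np.vstack([I,J])[:,:,::-1])
E
```

```text
t 8.8167 pos [ 0.5044 -0.016   0.226 ] F [-0.32 -0.46 -0.  ] j [-0.06 -0.28 -0.19  2.32  0.56  0.57  0.62] w 0.998 0.0
shift [ 0.0009 -0.0017  0.1051] rotvec [-0.0024 -0.004  -0.0054] rows 0.057452062831471175
[(196.50000000000003, 102), (196.50000000000003, 97), (198.00000000000003, 103), (197.50000000000003, 97)]
```

```bash
python3 - <<'E'
from h import *
for k in('2','5','8'):
  for p in 'sd':
    o=prof(load(p+k),-.004,.004,.020,.030)[2]; print(p+k,[(int(round(S[i]*1000)),int(o[i])) for i in range(60,190,6)])
r=[float(np.abs(load(p+'8')['color'][a:b,c:d].astype(int)-load(p+'2')['color'][a:b,c:d]).mean()) for p,a,b,c,d in(('s',240,360,180,300),('d',290,420,360,420))];print(r)
E
```

```text
s2 [(180, 155), (183, 158), (186, 159), (189, 156), (192, 156), (195, 157), (198, 159), (201, 157), (204, 155), (207, 156), (210, 132), (213, 94), (216, 78), (219, 87), (222, 92), (225, 117), (228, 151), (231, 149), (234, 114), (237, 109), (240, 176), (243, 204)]
d2 [(180, 171), (183, 172), (186, 170), (189, 172), (192, 173), (195, 175), (198, 191), (201, 202), (204, 201), (207, 187), (210, 164), (213, 116), (216, 76), (219, 55), (222, 63), (225, 106), (228, 157), (231, 168), (234, 143), (237, 109), (240, 153), (243, 206)]
s5 [(180, 154), (183, 157), (186, 159), (189, 147), (192, 107), (195, 85), (198, 88), (201, 90), (204, 88), (207, 94), (210, 121), (213, 152), (216, 155), (219, 159), (222, 157), (225, 147), (228, 150), (231, 160), (234, 188), (237, 203), (240, 203), (243, 204)]
d5 [(180, 171), (183, 173), (186, 170), (189, 167), (192, 140), (195, 107), (198, 127), (201, 141), (204, 144), (207, 122), (210, 106), (213, 142), (216, 167), (219, 172), (222, 170), (225, 164), (228, 170), (231, 177), (234, 197), (237, 216), (240, 220), (243, 219)]
s8 [(180, 154), (183, 158), (186, 159), (189, 147), (192, 107), (195, 85), (198, 88), (201, 90), (204, 113), (207, 151), (210, 158), (213, 157), (216, 156), (219, 159), (222, 158), (225, 147), (228, 151), (231, 149), (234, 114), (237, 109), (240, 176), (243, 205)]
d8 [(180, 171), (183, 172), (186, 169), (189, 166), (192, 139), (195, 109), (198, 126), (201, 142), (204, 155), (207, 170), (210, 174), (213, 174), (216, 172), (219, 172), (222, 170), (225, 165), (228, 170), (231, 169), (234, 141), (237, 106), (240, 153), (243, 206)]
[1.3396990740740742, 1.4787606837606837]
```

```bash
python3 -c "
from h import *
print(workorder.hand_in())"
```

```text
the job is handed in; nothing more can be done
None
```

I pulled the pointer flag to within about 1.5 mm of the middle of the collar's gate, held it there for over a second, eased the rod fully home, released the grip and handed the job in; no verdict came back.

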